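# Strip the clamping fixture: wing nut, slotted washer, bracket

## Task

Strip the clamped bracket from the fixture, strictly in order: first lift the red wing nut off the stud and put it in the yellow tray; then slide the brass slotted washer by its turned-up tab, without lifting it, off the bracket and all the way onto the fixture's blue ledge; and only then lift the bracket off the stud and set it down gently, upright and flat, in the middle of the black mat. Leave the oil bottle, the screwdriver and the computer mouse where they are.

Things in the scene. Friction and masses are not known exactly. Their poses are not given: they have to be found in the camera images.
- fixture: Grey clamping fixture, fixed; all sizes here are in mm: 270 long (its x from -100 to +170), 110 wide, 30 high. Origin on the table under the axis of its upright steel stud (14 diameter, top 90 above the table). Its x axis points from the stud to the blue ledge, z up.
- ledge (a point): Middle of the blue ledge's top, at fixture x = 100, y = 0, 40.5 above the table (1.5 lower than the bracket's top face). The ledge starts at fixture x = 34; from x = 70 it has side rails (inner faces y = +-46, tops 50 above the table); it ends in a stop at x = 162, also 50 high.
- nut: Wing nut, 80 tall, about 120 g: steel hub 30 diameter, 52 flange near its foot, red flat two-eared wing on top, 72 long (its x), 12 thick (y). Origin: centre of its underside, on the stud, 48.5 above the table at the start. Already unscrewed: lifts straight up 42 to clear the stud, no turning. Its foot sits 4.5 deep in the washer and locks it. Wing up to 50 degrees off the fixture's x.
- nut_top (a point): Middle of the top edge of the nut's red wing, 80 above the nut's origin. The wing reaches from 45.5 to 80 above the origin; the hub is below it.
- washer: Brass U-shaped washer plate, 94 long (its x, -28 to +66), 76 wide, 11 thick, about 240 g, loose on the bracket, underside 42 above the table. Origin: underside, on the stud axis at the start; axes as the fixture's. Its 20 wide slot opens to -x: with the nut off it slides along fixture +x onto the ledge. Fully on it after 65 or more (rear end clear of the bracket); meets the stop after 96.
- washer_tab (a point): Top edge, inner face (towards the stud) of the washer's upright tab: washer x = 58, y = 0, 33 above its underside. The tab is 60 wide (y), 8 thick, rising from 53 to 75 above the table. 51 mm are free between stud and tab: closed fingers fit there, just over the plate, and push the tab along +x.
- bracket: Aluminium bracket, loose, about 350 g: plate 125 long (its x, -95 to +30), 90 wide, 12 thick, 24 hole over the stud, a low rib (10 high) across its -x end, an upright grip fin behind the stud. Origin: underside on the hole's axis, 30 above the table at the start; axes as the fixture's. Centre of mass near x = -37. Must rise 60 to clear the stud.
- bracket_mid (a point): Middle of the bracket's plate, on the underside (bracket x = -32.5, y = 0): to be set over the mat's middle.
- bracket_fin (a point): Middle of the top edge of the bracket's grip fin (bracket x = -53, y = 0), 52 above the underside. The fin is 12 thick (y), x from -74 to -32, and 40 high above the plate: pinch it across y.
- tray: Yellow open tray fixed to the table, 140 x 140 x 40 high, walls 5, floor 5. Origin: centre of its underside on the table. It and the mat may change places.
- mat: Black rubber mat fixed to the table, 140 (x) x 170 (y) x 5 thick. Origin: centre of its underside on the table.
- oil: Bystander: white bottle 56 diameter, 150 tall, standing on the table. Origin: centre of its foot.
- driver: Bystander: screwdriver 190 long lying on the table with a blue handle. Origin: its underside at mid-length.
- mouse: Bystander: black computer mouse 104 x 60 x 34 high, on the table. Origin: centre of its underside.
Not all that is in view belongs to the job. Of the things that look like the nut, the smaller one is meant. Of the things that look like the tray, the larger one is meant.

How it is judged (in metres and radians):
On the way, in this order (a step that is already met when the one before it is completed fails the run):
1. the wing nut lies in the tray, released (x of nut in the frame of tray between -0.068 and 0.068 m and y of nut in the frame of tray between -0.068 and 0.068 m and x of nut_top in the frame of tray between -0.068 and 0.068 m and y of nut_top in the frame of tray between -0.068 and 0.068 m and z of nut in the frame of tray below 0.05 m and linear speed of nut below 0.05 m/s and contact force between the fingers and nut below 0.1 N), for 0.2 s.
2. the washer lies on the ledge, clear of the bracket, with the bracket still on the stud (x of washer in the frame of fixture between 0.065 and 0.102 m and y of washer in the frame of fixture between -0.014 and 0.014 m and z of washer in the frame of fixture between 0.036 and 0.046 m and angle between washer's own z axis and vertical below 0.08 rad and linear speed of washer below 0.05 m/s and horizontal distance between bracket and fixture below 0.015 m and z of bracket in the frame of fixture below 0.04 m), for 0.2 s.
3. the bracket stands flat on the middle of the mat, released (horizontal distance between bracket_mid and mat below 0.035 m and angle between bracket's own z axis and vertical below 0.08 rad and z of bracket in the frame of mat between 0 and 0.011 m and linear speed of bracket below 0.05 m/s and contact force between the fingers and bracket below 0.1 N), for 0.2 s.
At the end, for the whole second after the job is handed in: Nut wholly inside the tray; washer flat on the ledge between the rails, at least 65 mm from its start; bracket upright and flat (0.08 rad) on the mat, its plate's middle within 35 mm of the mat's, any yaw; all released and at rest (all of step 1 and all of step 3 and x of washer in the frame of fixture between 0.065 and 0.102 m and y of washer in the frame of fixture between -0.014 and 0.014 m and z of washer in the frame of fixture between 0.036 and 0.046 m and angle between washer's own z axis and vertical below 0.08 rad and linear speed of washer below 0.05 m/s); the robot touches nothing.
It fails at once if the washer is slid while the nut is still on the stud (horizontal distance between nut and fixture below 0.02 m and z of nut in the frame of fixture below 0.085 m and x of washer in the frame of fixture above 0.02 m).
It fails at once if the bracket is lifted (over 10 mm) before the washer is off it (z of bracket in the frame of fixture above 0.04 m and x of washer in the frame of fixture below 0.058 m).
It fails at once if the washer is lifted (over 20 mm) instead of slid (height (world z) of washer above 0.062 m).
It fails at once if the bracket is dropped from more than about 20 mm (linear speed of bracket above 0.6 m/s and contact force between the fingers and bracket below 0.1 N).
It fails at once if a bystander is moved over 30 mm, or the bottle tipped (angle between oil's own z axis and vertical above 0.5 rad or distance of any of oil, driver, mouse from where it was at the start of the episode above 0.03 m).
It also fails if it takes over 61 s, if anything falls off the work surface, if the arm or the gripper's body presses on something with over 40 N, if the wrist force passes 120 N, or if a joint passes its speed limit or range.

## Robot

A 7-joint arm with a two-finger parallel gripper is mounted at the origin on the work surface. World frame = base frame: x ahead of the robot, y to its left, z up, the work surface at z = 0. Lengths are in mm, angles in degrees, forces in N, time in s.
With the tool pointing down it reaches from about 425 to 925 mm from the base axis. Payload 6.8 kg.
Tool frame: the origin (TCP) lies on the centre line of the jaws, within the pads' length; the fingertips stand 22 mm ahead of it and the grasp point (between the pads) lies 3 mm ahead of it; x points along the fingers, y is the direction in which the jaws open and shut, and the axes are right-handed (so a half turn about x gives the same grasp; the last joint's range is limited). The gripper opens to 88 mm and grips with 3 to 60 N. Pads are 20 mm wide; open, the fingers measure 115 mm over their backs; the gripper's body (75 mm by 178 mm) begins 61 mm behind the grasp point.
Start: joints at [-76.553, 27.33, 1.283, 89.118, -0.659, 63.558, -4.761], TCP at [226.882, 635.745, 244.664] pointing down, gripper open.
Joint ranges: [-169.35, 169.35], [-19.33, 120.38], [-80.79, 83.38], [13.8, 139.57], [-78.32, 258.32], [9.67, 109.79], [-169.56, 169.56]. Speed limits (degrees/s): [136.94, 136.94, 180, 180, 180, 180, 180].

## Interface

Orientations are given as a 3x3 rotation matrix whose columns are the frame's x, y, z axes.
In Python, from cell import manip gives the robot as it stands. The module is installed in compiled form; this text tells all that it offers.
- The arm moves only by the tool step_arm, never from a script. Its argument "rows" is a list that holds one entry, the list of rows, each a list of 6 numbers: the shift along the tool's x, y, z in mm, then the turn, a rotation vector about the tool's x, y, z in rad. In form: [[[tx, ty, tz, wx, wy, wz], ...]]. A call has 1 to 20 rows; each row is the pose to reach, as a shift and turn from the pose commanded when the call began, along the tool's axes at that moment; what a row does not reach only later rows make up. A row lasts 1/12 s, in which the tool goes at most 41.7 mm and 7.16 degrees, less where a joint would pass 70% of its speed; a pose out of reach is approached as far as the arm can. A call with a gripper value outside its range is refused whole. "grip" is the closure, from 0 (fully open) to 1 (shut), set as the call begins (left out, the last holds). The fingers move at their own pace and stop on an object; "squeeze" is the grip in N (left out, the last holds). Time passes only in rows, so rows that repeat a pose let the fingers close. It gives the time, the measured TCP pose, the force and the opening at its end, in the units of the state.
- manip.get_obs(): the state, without advancing time (a new reading comes with each control period).
- manip.grab_frame(name): name is "scene" or "side" or "wrist"; returns the picture (400x640x3 uint8, red, green, blue); there is no depth.
- manip.camera_params(name): a dict with "fov_y" (degrees; the focal length in pixels is half the picture's height over the tangent of half this angle, whatever the lens; pixels are square), "cx", "cy" (the principal point, pixels), "T" (4x4, takes a point from camera to world coordinates); the wrist camera has in their place "hand_eye" (4x4, takes a point from camera to tool coordinates, whose origin is the TCP and whose axes are the tool frame's). Camera axes: x right, y up, looking along -z (the intrinsics and any distortion apply to the point x, -y, -z); pixel columns grow to the right and rows downward; lengths in mm; the calibration is good to about 2 mm. A picture is of the moment at which its call begins: read the wrist's pose just before it. camera_params takes no time and is no camera call.
- manip.sign_off(): hands the job in, once; it reports no verdict.
Trained networks look in the newest picture that a camera, given by its name, has taken for a name from the list of things; names that differ only in an ending like _2 or _b are one class to them, and where a whole thing is asked for, a point or a joint stands for the part that bears it (a point fixed in the world has none). Each returns a list of dicts, best first, with "confidence" (0 to 1); they miss things now and then, are a little off and sometimes report something else, mostly with a low value. They report only what shows in the picture. A call takes as long as a camera call. They do not tell look-alikes from the thing itself.
- manip.outline_of(camera, label): "region" (400x640 bool, what is visible of it) and "location" ([column, row] in pixels, amid what is visible of it).
The state is a dict: "time_s": time; "joint_positions": joint angles; "qvel": joint speeds; "effort": joint torques, N m; "eef_pos": TCP position; "tool_rot": TCP orientation; "ft_force": force on the tool from outside, world axes, zero at the start; "wrist_torque": the same for the moment, N m; "gripper_width": finger opening in mm.
Only numpy, scipy, OpenCV 4.12 (cv2) and the standard library are available. Lean on these libraries where they do the work, as an engineer would, in place of code of your own. Each camera call takes 0.05 s, during which the arm holds its last target. There are 200 camera calls.

## Working session

There is one attempt and no reset: what is moved stays moved. The work goes in short steps, Python scripts to look and compute and a tool call to move; the robot and the scene stay as the last step left them, time stands still between calls to the robot, and variables do not carry over. Pictures are saved under pics/ and viewed, about 8 in all and at most 12, crops included, and the job is handed in when it is done.

Besides the shell and the picture viewer there is one more tool, called after "Emit:" by a JSON object that holds its "method" and its "body", one argument or row to a line. step_arm: Moves the arm, as the interface text tells. Its arguments: {"type":"object","properties":{"rows":{"type":"array","items":{"type":"array","items":{"type":"array","items":{"type":"number"}}}},"grip":{"type":"number"},"squeeze":{"type":"number"}},"required":["rows"]}

```bash
mkdir -p pics; cat > h.py <<'E'
import numpy as np, cv2
from cell import manip
np.set_printoptions(precision=2, suppress=True)
def cam(name, obs=None):
    p=manip.camera_params(name); f=200/np.tan(np.radians(p['fov_y'])/2)
    if name=='wrist':
        o=obs or manip.get_obs(); W=np.eye(4); W[:3,:3]=o['tool_rot']; W[:3,3]=o['eef_pos']
        T=W@np.array(p['hand_eye'])
    else: T=np.array(p['T'])
    return f,p['cx'],p['cy'],T
def ray(c,px,z):
    f,cx,cy,T=c; d=T[:3,:3]@np.array([(px[0]-cx)/f,-(px[1]-cy)/f,-1]); o=T[:3,3]
    return o+d*(z-o[2])/d[2]
def proj(c,P):
    f,cx,cy,T=c; q=np.linalg.inv(T)@np.append(P,1)
    return np.array([cx+f*q[0]/-q[2], cy-f*q[1]/-q[2]])
def save(im,n): cv2.imwrite('pics/%s.png'%n, cv2.cvtColor(im,cv2.COLOR_RGB2BGR))
E
python3 - <<'E'
from h import *
for n in ['scene','side','wrist']:
    p=manip.camera_params(n); print({k:(np.array(v) if k in('T','hand_eye') else v) for k,v in p.items()})
ims=[]
for n in ['scene','side']:
    im=manip.grab_frame(n); ims.append(im); save(im,n+'0')
    if 1:
        for l in ['nut','tray','mat','fixture','washer','bracket','oil','driver','mouse','ledge','nut_top','washer_tab','bracket_fin']:
            try:
                for r in manip.outline_of(n,l)[:3]:
                    ys,xs=np.nonzero(r['region']); print(n,l,round(r['confidence'],2),np.round(r['location']),len(xs),xs.min(),xs.max(),ys.min(),ys.max())
            except Exception as e: print(n,l,e)
o=manip.get_obs(); print(o['time_s'],o['eef_pos'],o['tool_rot'],o['ft_force'])
E
```

```text
{'fov_y': 49.36041850125383, 'cx': 322.0179467485593, 'cy': 190.57286067184944, 'T': array([[   0.63,   -0.44,    0.65, 1398.54],
       [   0.78,    0.36,   -0.51, -653.54],
       [  -0.01,    0.82,    0.57,  810.74],
       [   0.  ,    0.  ,    0.  ,    1.  ]])}
{'fov_y': 47.62120024517483, 'cx': 319.2250613915897, 'cy': 202.8847133540697, 'T': array([[   0.79,    0.43,   -0.44,  -69.92],
       [  -0.62,    0.53,   -0.58, -848.23],
       [  -0.02,    0.73,    0.69, 1108.63],
       [   0.  ,    0.  ,    0.  ,    1.  ]])}
{'fov_y': 66.83541714837622, 'cx': 320.90145438749727, 'cy': 200.9899908008114, 'hand_eye': array([[  -0.  ,    0.28,   -0.96, -140.29],
       [   1.  ,    0.  ,    0.  ,   -1.15],
       [   0.  ,   -0.96,   -0.28,  -76.19],
       [   0.  ,    0.  ,    0.  ,    1.  ]])}
scene nut 0.86 [318. 176.] 402 309 329 163 191
scene nut 0.67 [294. 168.] 502 286 307 151 182
scene tray 0.71 [219. 220.] 2176 190 255 196 248
scene tray 0.68 [274. 256.] 2380 238 315 232 285
scene tray 0.58 [151. 234.] 1332 128 178 215 255
scene mat 0.72 [275. 256.] 2302 239 314 232 284
scen
[... 1236 characters left out ...]
de fixture 0.24 [229. 178.] 353 220 240 166 187
side washer 0.71 [288. 214.] 324 276 311 200 227
side bracket 0.88 [309. 227.] 621 281 326 216 243
side oil 0.93 [342. 172.] 459 334 349 149 187
side driver 0.62 [383. 210.] 147 371 390 199 218
side mouse 0.83 [230. 177.] 322 221 240 166 187
side ledge 0.91 [279. 210.] 1094 256 328 186 250
side ledge 0.32 [380. 211.] 190 366 391 195 218
side nut_top 0.98 [258. 235.] 628 246 271 217 251
side nut_top 0.61 [294. 212.] 276 289 303 196 221
side washer_tab 0.81 [289. 211.] 304 277 310 201 227
side bracket_fin 0.6 [310. 227.] 644 282 325 214 243
1.4 [226.9  635.74 244.67] [[-0.    0.34  0.94]
 [ 0.    0.94 -0.34]
 [-1.    0.   -0.  ]] [0.04 0.14 0.05]
```

```bash
ls -la pics
```

```text
total 680
drwxr-xr-x 2 agent agent   4096 Dec  5 09:05 .
drwxr-xr-x 3 agent agent   4096 Dec  5 09:05 ..
-rw-r--r-- 1 agent agent 362135 Dec  5 09:05 scene0.png
-rw-r--r-- 1 agent agent 320145 Dec  5 09:05 side0.png
```

View pics/scene0.png

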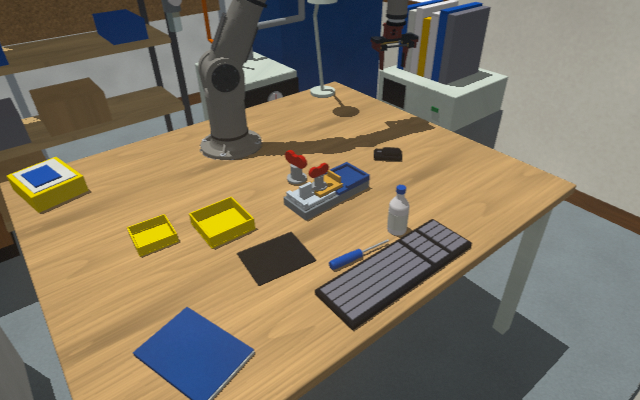

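View pics/side0.png

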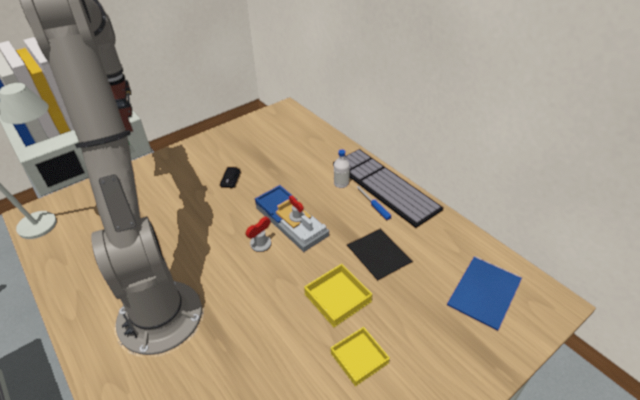

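```bash
python3 - <<'E'
from h import *
S=cam('scene'); D=cam('side')
def tri(a,b):
    A=[];B=[]
    for c,p in((S,a),(D,b)):
        f,cx,cy,T=c; d=T[:3,:3]@np.array([(p[0]-cx)/f,-(p[1]-cy)/f,-1]); d/=np.linalg.norm(d); M=np.eye(3)-np.outer(d,d); A.append(M);B.append(M@T[:3,3])
    X=np.linalg.lstsq(np.vstack(A),np.hstack(B),rcond=None)[0]; return X,proj(S,X)-a,proj(D,X)-b
for n,a,b in [('nutwing',(318,170),(297,203)),('decoywing',(296,158),(258,227)),('tray',(222,221),(339,295)),('mat',(276,258),(379,254)),('oil',(399,210),(342,170)),('driver',(358,256),(374,203)),('mouse',(388,154),(230,177))]:
    print(n,*tri(np.array(a),np.array(b)))
print('ground',ray(S,(276,258),5),ray(D,(379,254),5),'tray',ray(S,(222,218),40),ray(D,(338,291),40))
# mat corners
for n,c in(('scene',S),('side',D)):
  for l,z in(('mat',5),('tray',40),('fixture',35)):
    manip.grab_frame(n)
    rs=manip.outline_of(n,l)
    for r in rs[:2]:
        cs=cv2.findContours(r['region'].astype(np.uint8),0,2)[0]; cc=max(cs,key=cv2.contourArea)
        bx=cv2.approxPolyDP(cv2.convexHull(cc),4,True)[:,0]
        print(n,l,round(r['confidence'],2),[tuple(map(int,p)) for p in bx],'\n',np.array([ray(c,p,z)[:2] for p in bx]).round(0).tolist())
E
```

```text
nutwing [513.08  31.64 111.87] [ 0.19 -0.25] [0.13 0.27]
decoywing [371.85  48.91  82.19] [-0.11  0.14] [-0.08 -0.17]
tray [ 435.66 -268.68   16.67] [-0.53  0.53] [-0.43 -0.62]
mat [ 644.78 -219.75   -4.55] [-0.07  0.08] [-0.05 -0.08]
oil [770.4  113.84  66.98] [-0.63  0.86] [-0.34 -0.75]
driver [785.43 -48.15   5.56] [ 0.58 -0.74] [0.36 0.61]
mouse [461.19 397.32   9.64] [ 0.1  -0.15] [0.07 0.17]
ground [ 653.48 -224.5     5.  ] [ 638.57 -225.47    5.  ] tray [ 450.41 -271.12   40.  ] [ 431.   -271.22   40.  ]
scene mat 0.92 [(315, 258), (258, 284), (238, 253), (292, 233)] 
 [[719.0, -144.0], [703.0, -311.0], [572.0, -293.0], [597.0, -132.0]]
scene tray 0.85 [(232, 198), (254, 218), (255, 227), (211, 246), (190, 215)] 
 [[382.0, -201.0], [509.0, -200.0], [545.0, -219.0], [539.0, -351.0], [379.0, -336.0]]
scene tray 0.8 [(165, 214), (178, 241), (140, 255), (128, 227)] 
 [[328.0, -390.0], [464.0, -410.0], [454.0, -509.0], [319.0, -494.0]]
scene fixture 0.58 [(369, 174), (367, 188), (308, 220), (284, 203), (285, 196), (342, 163)] 
 [[544.0, 220.0], [599.0, 158.0], [609.0, -83.0], [498.0, -89.0], [470.0, -66.0], [434.0, 197.0]]
side mat 0.83 [(381, 228), (411, 262), (377, 279), (346, 244)] 
 [[722.0, -148.0], [693.0, -311.0], [566.0, -292.0], [585.0, -128.0]]
side mat 0.66 [(343, 265), (372, 296), (332, 326), (306, 296), (304, 286)] 
 [[522.0, -188.0], [513.0, -328.0], [360.0, -331.0], [364.0, -207.0], [380.0, -175.0]]
side tray 0.68 [(363, 326), (389, 361), (354, 384), (332, 347)] 
 [[411.0, -399.0], [395.0, -513.0], [287.0, -503.0], [308.0, -394.0]]
side fixture 0.65 [(281, 220), (305, 215), (326, 229), (303, 242)] 
 [[469.0, 68.0], [545.0, 37.0], [559.0, -58.0], [467.0, -56.0]]
```

Emit:
{"method": "step_arm", "body": {
  "rows": [
    [[-25,-470,439,0,0,0],[-25,-470,439,0,0,0],[-25,-470,439,0,0,0],[-25,-470,439,0,0,0],[-25,-470,439,0,0,0],[-25,-470,439,0,0,0],[-25,-470,439,0,0,0],[-25,-470,439,0,0,0],[-25,-470,439,0,0,0],[-25,-470,439,0,0,0],[-25,-470,439,0,0,0],[-25,-470,439,0,0,0],[-25,-470,439,0,0,0],[-25,-470,439,0,0,0],[-25,-470,439,0,0,0],[-25,-470,439,0,0,0],[-25,-470,439,0,0,0],[-25,-470,439,0,0,0]]
  ]
}}

```text
time_s: 3.5
eef_pos: [482.5, 44.8, 269.8]
tool_rot: [[0.0, 0.339, 0.941], [0.0, 0.941, -0.339], [-1.0, 0.0, 0.0]]
ft_force: [-0.2, -0.1, -0.7]
gripper_width: 87.7
```

```bash
python3 - <<'E'
from h import *
o=manip.get_obs(); im=manip.grab_frame('wrist'); save(im,'w1'); print(o['time_s'],o['eef_pos'],o['tool_rot'])
np.savez('w1.npz',R=o['tool_rot'],p=o['eef_pos'])
for l in ['nut','washer','bracket','fixture','tray','mat']:
    for r in manip.outline_of('wrist',l)[:2]:
        ys,xs=np.nonzero(r['region']); print(l,round(r['confidence'],2),np.round(r['location']),len(xs),xs.min(),xs.max(),ys.min(),ys.max())
E
```

```text
3.5 [482.53  44.77 269.77] [[ 0.    0.34  0.94]
 [ 0.    0.94 -0.34]
 [-1.    0.    0.  ]]
nut 0.75 [317. 208.] 2104 286 353 181 234
nut 0.69 [288.  81.] 3181 256 319 33 124
washer 0.57 [350. 183.] 3010 288 381 152 234
bracket 0.69 [276. 208.] 3801 236 353 157 256
fixture 0.82 [401. 166.] 10417 234 464 104 253
fixture 0.39 [320. 208.] 2248 286 353 181 235
tray 0.86 [ 93. 213.] 12619 6 167 149 272
tray 0.71 [  5. 222.] 353 0 17 199 235
mat 0.57 [228. 339.] 1265 166 261 282 358
```

View pics/w1.png

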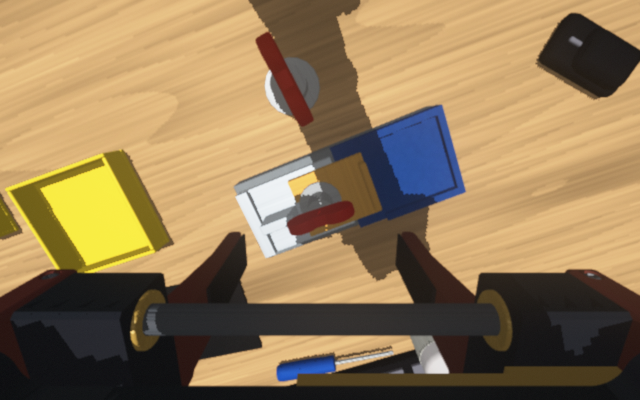

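```bash
python3 - <<'E'
import cv2
im=cv2.imread('pics/w1.png')[92:272,222:482]
cv2.imwrite('pics/w1c.png',cv2.resize(im,None,fx=3,fy=3,interpolation=cv2.INTER_CUBIC))
E
```

```text
(no output)
```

View pics/w1c.png

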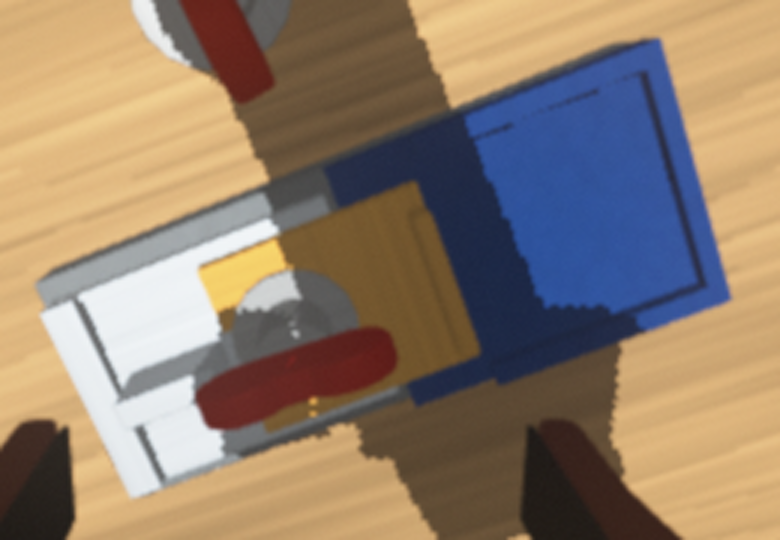

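```bash
cat >> h.py <<'E'
def w1cam():
    d=np.load('w1.npz'); return cam('wrist',dict(tool_rot=d['R'],eef_pos=d['p']))
def rz(a): return np.array([[np.cos(a),-np.sin(a)],[np.sin(a),np.cos(a)]])
E
python3 - <<'E'
from h import *
from scipy.optimize import least_squares
C=w1cam()
pts=[((658,40),(170,55,50)),((731,297),(170,-55,50)),((135,497),(-95,-45,52)),((42,313),(-95,45,52)),((37,283),(-100,55,30))]
px=np.array([[222+u/3,92+v/3] for (u,v),_ in pts])
def W(s,P): return np.append(rz(s[2])@P[:2]+s[:2],P[2])
f=lambda s:np.concatenate([proj(C,W(s,np.array(P,float)))-q for (_,P),q in zip(pts,px)])
r=least_squares(f,[513,32,1.57]); print('fixture',r.x,np.degrees(r.x[2]),'res',r.fun.reshape(-1,2))
s=r.x
# wing: fit silhouette of red mask with box 72x12, z 94..128.5 at free centre/yaw
im=cv2.imread('pics/w1.png'); b,g,rr=[im[...,i].astype(int) for i in range(3)]
m=((rr>70)&(rr>2.2*g)&(rr>2.2*b)); m[:178]=0; m[250:]=0; m[:,:280]=0; m[:,360:]=0
print('red px',m.sum())
def mask(t):
    P=[np.append(rz(t[2])@np.array([x*36,y*6])+t[:2],z) for x in(-1,1) for y in(-1,1) for z in(94,128.5)]
    q=np.array([proj(C,p) for p in P]); h=cv2.convexHull((q*16).astype(np.int32)); o=np.zeros((400,640),np.uint8); cv2.fillConvexPoly(o,h,1,shift=4); return o>0
from scipy.optimize import minimize
best=None
for a in np.radians(np.arange(40,141,10)):
    k=minimize(lambda t:-(mask([t[0],t[1],t[2]/50])&m).sum()/(mask([t[0],t[1],t[2]/50])|m).sum(),[s[0],s[1],a*50],method='Nelder-Mead',options=dict(initial_simplex=[[s[0],s[1],a*50],[s[0]+5,s[1],a*50],[s[0],s[1]+5,a*50],[s[0],s[1],a*50+8]]))
    if best is None or k.fun<best.fun: best=k
print('wing',best.x[:2],np.degrees(best.x[2]/50),best.fun)
for l,z in(('tray',40),('mat',5)):
    manip.grab_frame('wrist'); rg=manip.outline_of('wrist',l)[0]['region']
    cc=max(cv2.findContours(rg.astype(np.uint8),0,2)[0],key=cv2.contourArea); bx=cv2.approxPolyDP(cv2.convexHull(cc),5,True)[:,0]
    print(l,bx.tolist(),[ray(C,p,z)[:2].round(0).tolist() for p in bx])
E
```

```text
fixture [509.15  34.42   1.61] 92.01408894631031 res [[ 1.2  -1.12]
 [ 0.92  0.6 ]
 [-0.7   0.82]
 [-0.47  0.26]
 [-1.14  0.18]]
red px 1084
wing [508.8   33.61] 94.33012543701861 -0.6935380678182982
tray [[0, 201], [15, 226], [2, 234]] [[373.0, -350.0], [408.0, -353.0], [412.0, -376.0]]
mat [[258, 344], [201, 357], [212, 336], [254, 336]] [[713.0, -147.0], [705.0, -245.0], [673.0, -210.0], [696.0, -147.0]]
```

```bash
python3 - <<'E'
from h import *
from scipy.optimize import minimize
C=w1cam()
im=cv2.imread('pics/w1.png'); b,g,rr=[im[...,i].astype(int) for i in range(3)]
m=((rr>60)&(rr>1.8*g)&(rr>1.8*b)); m[:178]=0; m[250:]=0; m[:,:280]=0; m[:,360:]=0
n,lab,st,ce=cv2.connectedComponentsWithStats(m.astype(np.uint8)); i=1+np.argmax(st[1:,4]); m=lab==i; print(st[i])
print(cv2.minAreaRect(np.argwhere(m)[:,::-1].astype(np.float32)))
def q(t,zs=(94,128.5),L=36):
    return np.array([proj(C,np.append(rz(t[2])@np.array([x*L,y*6])+t[:2],z)) for x in(-1,1) for y in(-1,1) for z in zs])
def mask(t):
    h=cv2.convexHull((q(t)*16).astype(np.int32)); o=np.zeros((400,640),np.uint8); cv2.fillConvexPoly(o,h,1,shift=4); return o>0
c=lambda t:-(mask([t[0],t[1],t[2]/50])&m).sum()/(mask([t[0],t[1],t[2]/50])|m).sum()
for a in range(70,111,5):
    t0=np.array([509,34,np.radians(a)*50]); k=minimize(c,t0,method='Nelder-Mead',options=dict(initial_simplex=[t0,t0+[5,0,0],t0+[0,5,0],t0+[0,0,5]])); print(a,k.x[:2],np.degrees(k.x[2]/50),k.fun)
# per-column lower edge (top of wing far edge) 
cols=np.arange(295,345); low=np.array([np.nonzero(m[:,c])[0].max() for c in cols]); up=np.array([np.nonzero(m[:,c])[0].min() for c in cols])
print('slopes',np.polyfit(cols,low,1),np.polyfit(cols,up,1))
for pts in((cols,low),): 
    A=np.array([ray(C,(x+.5,y+1),128.5)[:2] for x,y in zip(*pts)]); v=A[-1]-A[0]; l=np.polyfit(A[:,1],A[:,0],1); print('far top edge: yaw',np.degrees(np.arctan2(1,l[0])),'x at y=34:',np.polyval(l,34.4), 'y range',A[:,1].min(),A[:,1].max())
x0,x1=np.nonzero(m.any(0))[0][[0,-1]]
for x in(x0,x1): y=np.nonzero(m[:,x])[0].mean(); print('end',ray(C,(x,y),128.5)[:2],ray(C,(x,y),110)[:2])
E
```

```text
[ 288  201   66   34 1176]
((320.95001220703125, 217.8500213623047), (19.289892196655273, 67.040283203125), 71.56504821777344)
70 [507.94  34.72] 89.74121310624041 -0.7480916030534351
75 [508.57  33.27] 89.92971759058211 -0.7480916030534351
80 [508.12  36.12] 91.56496767592743 -0.7452471482889734
85 [507.64  35.95] 89.96205898619161 -0.7443037974683544
90 [508.85  35.4 ] 92.67332642638374 -0.7450856055802156
95 [508.52  35.75] 92.00529687532766 -0.7452471482889734
100 [508.71  34.93] 93.82068299795522 -0.7477707006369426
105 [507.99  34.74] 89.7950158981709 -0.7495219885277247
110 [508.67  33.52] 92.61235158911649 -0.7433628318584071
slopes [ -0.31 325.78] [ -0.33 315.23]
far top edge: yaw 88.57142504628804 x at y=34: 513.1650904682044 y range 5.952146027705247 56.77210375059594
end [498.62   3.2 ] [504.41  -1.15]
end [507.58  67.89] [513.96  67.78]
```

Emit:
{"method": "step_arm", "body": {
  "rows": [
    [[20,-1,28,0.3,0,0],[40,-1,28,0.6,0,0],[60,-1,28,0.9,0,0],[70,-1,28,1.217,0,0],[70,-1,28,1.217,0,0],[70,-1,28,1.217,0,0],[70,-1,28,1.217,0,0],[70,-1,28,1.217,0,0],[70,-1,28,1.217,0,0],[70,-1,28,1.217,0,0],[70,-1,28,1.217,0,0],[70,-1,28,1.217,0,0]]
  ],
  "grip": 0
}}

```text
time_s: 5.05
eef_pos: [508.4, 35.4, 199.6]
tool_rot: [[-0.0, 1.0, 0.014], [-0.0, 0.014, -1.0], [-1.0, -0.0, 0.0]]
ft_force: [-0.5, -0.7, -0.7]
gripper_width: 88.1
```

```bash
python3 - <<'E'
from h import *
o=manip.get_obs(); im=manip.grab_frame('wrist'); print(o['time_s'],o['eef_pos'],o['joint_positions'],o['ft_force'])
np.savez('w2.npz',R=o['tool_rot'],p=o['eef_pos']); C=cam('wrist',o); save(im,'w2raw')
im=im.copy()
def dot(P,c): q=proj(C,np.array(P,float)); cv2.circle(im,tuple(int(round(v)) for v in q),2,c,-1)
def FW(P,s=(509.15,34.42,np.radians(92))): return np.append(rz(s[2])@np.array(P[:2])+s[:2],P[2])
for P in[(170,55,50),(170,-55,50),(-100,55,30),(-100,-55,30),(-95,-45,52),(-95,45,52),(62,-30,75),(62,30,75),(54,30,75),(54,-30,75),(-74,0,82),(-32,0,82)]: dot(FW(P),(0,255,0))
a=np.radians(89.5)
for x in(-36,36):
    for y in(-6,6): dot(np.append(rz(a)@np.array([x,y])+[508.5,34.5],128.5),(255,255,0))
save(im,'w2')
E
```

```text
5.05 [508.4   35.37 199.62] [-40.28  16.7   35.27 115.98 -12.33  50.91   2.5 ] [-0.55 -0.66 -0.71]
```

View pics/w2.png

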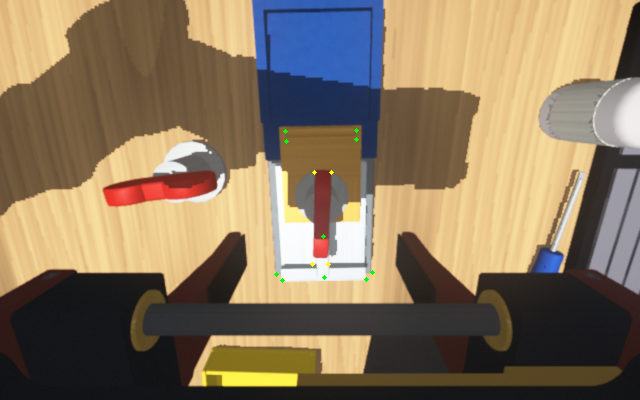

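Emit:
{"method": "step_arm", "body": {
  "rows": [
    [[40,0,0,0,0,0],[70,0,0,0,0,0],[80,0,0,0,0,0],[80,0,0,0,0,0]]
  ],
  "grip": 0
}}

```text
time_s: 5.43
eef_pos: [506.6, 34.8, 117.6]
tool_rot: [[-0.005, 1.0, 0.012], [-0.001, 0.012, -1.0], [-1.0, -0.005, 0.001]]
ft_force: [-0.4, 0.3, 0.5]
gripper_width: 87.8
```

Emit:
{"method": "step_arm", "body": {
  "rows": [
    [[0,0,0,0,0,0],[0,0,0,0,0,0],[0,0,0,0,0,0],[0,0,0,0,0,0],[0,0,0,0,0,0],[0,0,0,0,0,0],[0,0,0,0,0,0],[0,0,0,0,0,0],[0,0,0,0,0,0],[0,0,0,0,0,0]]
  ],
  "grip": 1,
  "squeeze": 25
}}

```text
time_s: 6.27
eef_pos: [508.4, 35.2, 119.6]
tool_rot: [[-0.0, 1.0, 0.011], [-0.0, 0.011, -1.0], [-1.0, -0.0, 0.0]]
ft_force: [1.1, 0.6, 0.0]
gripper_width: 24.4
```

Emit:
{"method": "step_arm", "body": {
  "rows": [
    [[0,0,0,0,0,0],[0,0,0,0,0,0],[0,0,0,0,0,0],[0,0,0,0,0,0]]
  ]
}}

```text
time_s: 6.6
eef_pos: [508.3, 35.2, 119.6]
tool_rot: [[-0.0, 1.0, 0.011], [-0.0, 0.011, -1.0], [-1.0, -0.0, 0.0]]
ft_force: [0.6, 0.2, -1.0]
gripper_width: 12.0
```

Emit:
{"method": "step_arm", "body": {
  "rows": [
    [[-8,0,0,0,0,0],[-20,0,0,0,0,0],[-40,0,0,0,0,0],[-60,0,0,0,0,0],[-75,0,0,0,0,0],[-75,0,0,0,0,0]]
  ]
}}

```text
time_s: 7.1
eef_pos: [510.1, 35.1, 197.6]
tool_rot: [[0.005, 1.0, 0.011], [0.002, 0.011, -1.0], [-1.0, 0.005, -0.002]]
ft_force: [0.7, -0.2, -1.3]
gripper_width: 11.7
```

```bash
python3 - <<'E'
from h import *
S=cam('scene'); D=cam('side')
im=manip.grab_frame('scene'); a=im[120:300,180:440]
im2=manip.grab_frame('side'); b=im2[140:320,220:480]
v=np.vstack([cv2.resize(x,None,fx=1.6,fy=1.6) for x in(a,b)]); save(v,'chk1')
# tray & mat pose fits to outline quads
from scipy.optimize import minimize
def box(c,t,hx,hy,h):
    q=np.array([proj(c,np.append(rz(t[2])@np.array([x*hx,y*hy])+t[:2],z)) for x in(-1,1) for y in(-1,1) for z in(0,h)])
    hl=cv2.convexHull((q*16).astype(np.int32)); o=np.zeros((400,640),np.uint8); cv2.fillConvexPoly(o,hl,1,shift=4); return o>0
for l,g,hx,hy,h in(('tray',(440,-270,0),70,70,40),('mat',(645,-222,-.1),70,85,5)):
    M=[]
    for n,c in(('scene',S),('side',D)):
        gm=box(c,g,hx,hy,h); rs=manip.outline_of(n,l)
        r=max(rs,key=lambda r:(r['region']&gm).sum()/(r['region']|gm).sum())['region']; M.append((c,r)); print(l,n,(r&gm).sum()/(r|gm).sum())
    def cost(t,MM): return -np.mean([(box(c,[t[0],t[1],t[2]/50],hx,hy,h)&r).sum()/(box(c,[t[0],t[1],t[2]/50],hx,hy,h)|r).sum() for c,r in MM])
    for MM in(M,M[:1],M[1:]):
        t0=np.array([g[0],g[1],g[2]*50.]); k=minimize(cost,t0,args=(MM,),method='Nelder-Mead',options=dict(initial_simplex=[t0,t0+[8,0,0],t0+[0,8,0],t0+[0,0,6]])); print(l,k.x[:2],np.degrees(k.x[2]/50),k.fun)
o=manip.get_obs(); print(o['time_s'],o['eef_pos'],o['gripper_width'],o['ft_force'])
E
```

```text
tray scene 0.9055604589585172
tray side 0.8892948483741323
tray [ 435.07 -266.46] -0.5163554967903516 -0.9511550898307136
tray [ 436.97 -268.44] -1.7998166332660157 -0.9268953068592057
tray [ 434.59 -266.49] -0.3078557003163693 -0.9789191261019548
mat scene 0.9225296442687747
mat side 0.897219463753724
mat [ 645.75 -217.61] -6.403249041055031 -0.935806142232489
mat [ 646.94 -218.75] -7.435660658038444 -0.9502024291497976
mat [ 646.01 -215.94] -7.955864148580822 -0.9244897959183673
7.4 [507.62  35.11 193.6 ] 11.902366647920397 [-0.24 -0.13 -1.07]
```

View pics/chk1.png

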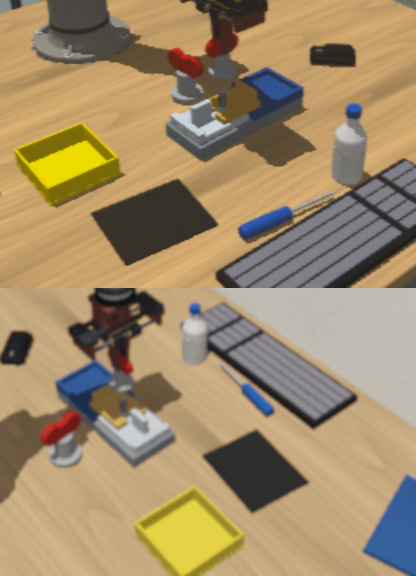

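Emit:
{"method": "step_arm", "body": {
  "rows": [
    [[0,-20,75,0,0,0],[0,-40,150,0,0,0],[0,-60,230,0,0,0],[0,-76,301,0,0,0],[0,-76,301,0,0,0],[0,-76,301,0,0,0],[0,-76,301,0,0,0],[0,-76,301,0,0,0],[0,-76,301,0,0,0],[0,-76,301,0,0,0],[40,-76,301,0,0,0],[80,-76,301,0,0,0],[100,-76,301,0,0,0],[110,-76,301,0,0,0],[113,-76,301,0,0,0],[116,-76,301,0,0,0],[117,-76,301,0,0,0],[117,-76,301,0,0,0]]
  ]
}}

```text
time_s: 8.9
eef_pos: [436.7, -266.8, 78.6]
tool_rot: [[0.002, 1.0, 0.012], [-0.001, 0.012, -1.0], [-1.0, 0.002, 0.001]]
ft_force: [0.0, -0.2, -0.3]
gripper_width: 11.9
```

Emit:
{"method": "step_arm", "body": {
  "rows": [
    [[1,0,0,0,0,0],[1.5,0,0,0,0,0],[1.5,0,0,0,0,0]]
  ]
}}

```text
time_s: 9.15
eef_pos: [436.0, -266.7, 76.6]
tool_rot: [[0.001, 1.0, 0.011], [-0.0, 0.011, -1.0], [-1.0, 0.001, 0.0]]
ft_force: [-0.5, 0.1, -1.6]
gripper_width: 11.9
```

Emit:
{"method": "step_arm", "body": {
  "rows": [
    [[1.5,0,0,0,0,0],[1.5,0,0,0,0,0],[1.5,0,0,0,0,0],[1.5,0,0,0,0,0],[1.5,0,0,0,0,0],[1.5,0,0,0,0,0]]
  ],
  "grip": 0.5
}}

```text
time_s: 9.65
eef_pos: [436.3, -267.0, 75.1]
tool_rot: [[0.001, 1.0, 0.011], [-0.001, 0.011, -1.0], [-1.0, 0.001, 0.001]]
ft_force: [-0.3, -0.2, 3.9]
gripper_width: 43.2
```

Emit:
{"method": "step_arm", "body": {
  "rows": [
    [[-40,0,0,0,0,0],[-80,0,0,0,0,0],[-110,0,0,0,0,0],[-110,0,0,0,0,0]]
  ]
}}

```text
time_s: 9.98
eef_pos: [438.0, -268.6, 189.6]
tool_rot: [[0.008, 1.0, 0.01], [-0.003, 0.01, -1.0], [-1.0, 0.008, 0.003]]
ft_force: [0.8, -1.0, 0.7]
gripper_width: 44.1
```

```bash
python3 - <<'E'
from h import *
o=manip.get_obs(); print(o['time_s'],o['eef_pos'],o['ft_force'],o['joint_positions'])
im=manip.grab_frame('scene'); a=im[120:300,180:440]
b=manip.grab_frame('wrist'); C=cam('wrist',o)
save(np.vstack([cv2.resize(a,None,fx=1.23,fy=1.23)[:,:320],cv2.resize(b,(320,200))]),'chk2')
E
```

```text
9.9833 [ 438.04 -268.61  189.63] [ 0.77 -0.96  0.71] [ -9.42  19.05  41.73 116.58 -16.69  49.72  42.16]
```

View pics/chk2.png

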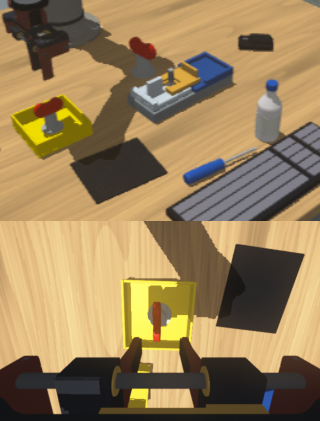

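Emit:
{"method": "step_arm", "body": {
  "rows": [
    [[0,19,-83,0,0,0],[0,38,-166,0,0,0],[0,57,-250,-0.024,0,0],[0,76,-333,-0.024,0,0],[0,76,-333,-0.024,0,0],[0,76,-333,-0.024,0,0],[0,76,-333,-0.024,0,0],[0,76,-333,-0.024,0,0],[0,76,-333,-0.024,0,0],[0,76,-333,-0.024,0,0],[0,76,-333,-0.024,0,0],[0,76,-333,-0.024,0,0]]
  ],
  "grip": 1
}}

```text
time_s: 11.08
eef_pos: [507.1, 65.0, 183.8]
tool_rot: [[-0.002, 0.999, 0.032], [-0.001, 0.032, -0.999], [-1.0, -0.002, 0.001]]
ft_force: [0.3, -1.2, -0.7]
gripper_width: 0.3
```

```bash
python3 - <<'E'
from h import *
o=manip.get_obs(); im=manip.grab_frame('wrist').copy(); print(o['time_s'],o['eef_pos'],o['tool_rot'],o['gripper_width'],o['ft_force'])
C=cam('wrist',o)
def dot(P,c): q=proj(C,np.array(P,float)); cv2.circle(im,tuple(int(round(v)) for v in q),2,c,-1)
def FW(P,s=(509.15,34.42,np.radians(92))): return np.append(rz(s[2])@np.array(P[:2])+s[:2],P[2])
for P in[(170,55,50),(170,-55,50),(-95,-45,52),(-95,45,52),(58,-30,75),(58,30,75),(66,30,75),(66,-30,75),(-74,0,82),(-32,0,82),(0,0,90)]: dot(FW(P),(0,255,0))
for x in(22,42):
  for y in(-13,13): dot(FW((x,y,55)),(255,0,255))
save(im,'w3')
E
```

```text
11.0833 [507.1   65.   183.82] [[-0.    1.    0.03]
 [-0.    0.03 -1.  ]
 [-1.   -0.    0.  ]] 0.28534049553923924 [ 0.31 -1.19 -0.73]
```

View pics/w3.png

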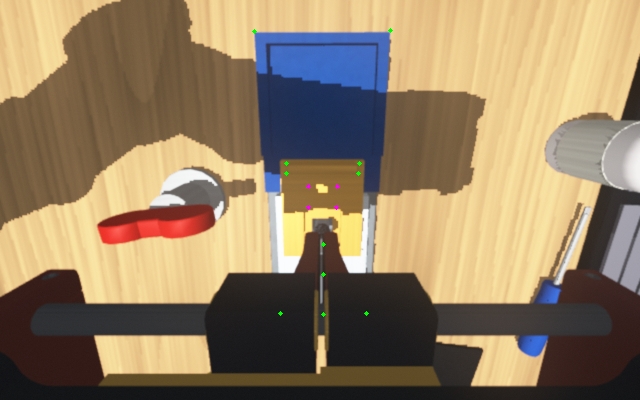

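Emit:
{"method": "step_arm", "body": {
  "rows": [
    [[40,0,-1.5,0,0,0],[75,0,-1.5,0,0,0],[95,0,-1.5,0,0,0],[101,0,-1.5,0,0,0],[103,0,-1.5,0,0,0],[104,0,-1.5,0,0,0],[104,0,-1.5,0,0,0]]
  ]
}}

```text
time_s: 11.72
eef_pos: [508.9, 68.2, 81.8]
tool_rot: [[0.002, 0.999, 0.034], [0.001, 0.034, -0.999], [-1.0, 0.002, -0.0]]
ft_force: [0.5, 0.0, -0.7]
gripper_width: 0.5
```

Emit:
{"method": "step_arm", "body": {
  "rows": [
    [[2,0,-2,0,0,0],[2,0,-4,0,0,0],[2,0,-8,0,0,0],[2,0,-14,0,0,0],[2,0,-20,0,0,0],[2,0,-26,0,0,0],[2,0,-32,0,0,0],[2,0,-38,0,0,0],[2,0,-44,0,0,0],[2,0,-50,0,0,0],[2,0,-55,0,0,0],[2,0,-58,0,0,0],[2,0,-60,0,0,0],[2,0,-60,0,0,0]]
  ]
}}

```text
time_s: 12.88
eef_pos: [505.8, 129.3, 78.6]
tool_rot: [[-0.0, 0.999, 0.036], [0.0, 0.036, -0.999], [-1.0, -0.0, -0.0]]
ft_force: [0.9, 0.2, 0.1]
gripper_width: 0.5
```

```bash
python3 - <<'E'
from h import *
o=manip.get_obs(); im=manip.grab_frame('wrist'); print(o['time_s'],o['eef_pos'],o['ft_force'])
b=manip.grab_frame('scene')[140:230,270:390]; save(np.hstack([cv2.resize(im,(480,300)),cv2.resize(b,(300,300*90//120)).repeat(1,0) if 0 else cv2.resize(b,(300,300))]),'chk3')
E
```

```text
12.8833 [505.81 129.29  78.57] [0.92 0.25 0.13]
```

View pics/chk3.png

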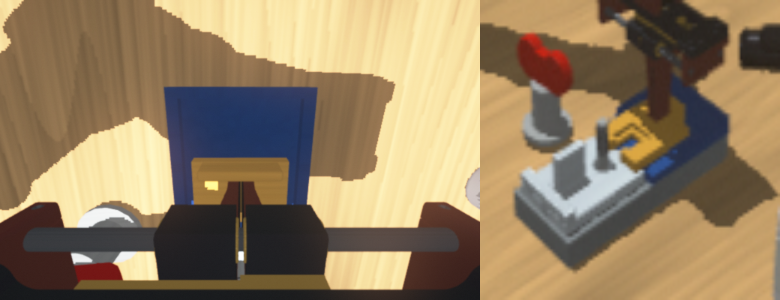

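Emit:
{"method": "step_arm", "body": {
  "rows": [
    [[0,0,-3,0,0,0],[0,0,-8,0,0,0],[0,0,-14,0,0,0],[0,0,-20,0,0,0],[0,0,-26,0,0,0],[0,0,-30,0,0,0],[0,0,-33,0,0,0],[0,0,-34,0,0,0],[0,0,-34,0,0,0],[0,0,-34,0,0,0]]
  ]
}}

```text
time_s: 13.82
eef_pos: [504.8, 162.7, 78.7]
tool_rot: [[0.0, 0.999, 0.035], [0.0, 0.035, -0.999], [-1.0, 0.0, -0.0]]
ft_force: [0.1, 0.7, -0.4]
gripper_width: 0.3
```

Emit:
{"method": "step_arm", "body": {
  "rows": [
    [[0,0,6,0,0,0],[0,0,8,0,0,0],[-40,0,8,0,0,0],[-80,0,8,0,0,0],[-120,0,30,0,0,0],[-120,0,70,0,0,0],[-120,0,100,0,0,0],[-120,0,100,0,0,0],[-120,0,100,0,0,0]]
  ]
}}

```text
time_s: 14.57
eef_pos: [508.1, 60.4, 199.0]
tool_rot: [[0.001, 1.0, 0.03], [0.001, 0.03, -1.0], [-1.0, 0.001, -0.001]]
ft_force: [-0.4, 0.4, -0.4]
gripper_width: 0.3
```

```bash
python3 - <<'E'
from h import *
o=manip.get_obs(); im=manip.grab_frame('wrist').copy(); print(o['time_s'],o['eef_pos'],o['tool_rot'],o['gripper_width'],o['ft_force'])
C=cam('wrist',o)
def dot(P,c): q=proj(C,np.array(P,float)); cv2.circle(im,tuple(int(round(v)) for v in q),2,c,-1)
def FW(P,s=(509.15,34.42,np.radians(92))): return np.append(rz(s[2])@np.array(P[:2])+s[:2],P[2])
for y in(-55,55):
    for x in(170,30): dot(FW((x,y,50 if x>34 else 30)),(0,255,0))
for x in(-28,66):
    for y in(-38,38): dot(FW((x+80,y,51.5)),(255,0,255))
for y in(-30,30): dot(FW((146,y,73.5)),(255,0,255)); dot(FW((138,y,73.5)),(255,0,255))
save(im,'w4')
E
```

```text
14.5667 [508.11  60.37 199.05] [[ 0.    1.    0.03]
 [ 0.    0.03 -1.  ]
 [-1.    0.   -0.  ]] 0.31319049499599655 [-0.42  0.4  -0.43]
```

View pics/w4.png

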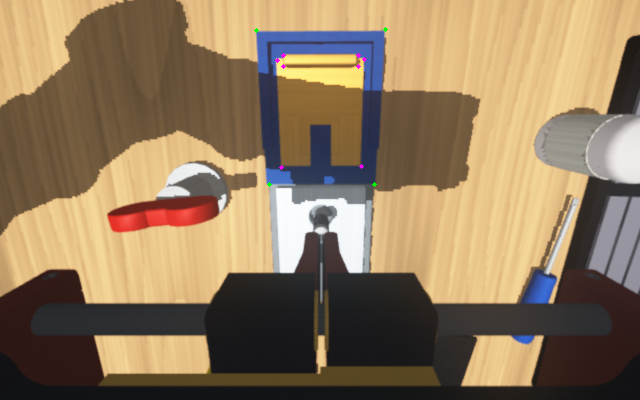

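Emit:
{"method": "step_arm", "body": {
  "rows": [
    [[0,0,40,0,0,0],[10,0,74,0,0,0],[30,0,74,0,0,0],[50,0,74,0,0,0],[70,0,74,0,0,0],[80,0,74,0,0,0],[80,0,74,0,0,0],[80,0,74,0,0,0],[80,0,74,0,0,0]]
  ],
  "grip": 0
}}

```text
time_s: 15.37
eef_pos: [511.5, -10.8, 119.4]
tool_rot: [[0.001, 0.999, 0.036], [0.0, 0.036, -0.999], [-1.0, 0.001, -0.0]]
ft_force: [-0.2, 0.4, 0.9]
gripper_width: 57.1
```

Emit:
{"method": "step_arm", "body": {
  "rows": [
    [[0,0,1,0,0,0],[0,0,1,0,0,0],[20,0,1,0,0,0],[35,0,1,0,0,0],[45,0,1,0,0,0],[49,0,1,0,0,0],[49,0,1,0,0,0],[49,0,1,0,0,0]]
  ]
}}

```text
time_s: 16.03
eef_pos: [511.1, -12.5, 70.1]
tool_rot: [[0.0, 0.999, 0.035], [-0.0, 0.035, -0.999], [-1.0, 0.0, 0.0]]
ft_force: [0.4, 0.4, -0.3]
gripper_width: 87.9
```

Emit:
{"method": "step_arm", "body": {
  "rows": [
    [[0,0,0,0,0,0],[0,0,0,0,0,0],[0,0,0,0,0,0],[0,0,0,0,0,0],[0,0,0,0,0,0],[0,0,0,0,0,0],[0,0,0,0,0,0],[0,0,0,0,0,0],[0,0,0,0,0,0],[0,0,0,0,0,0],[0,0,0,0,0,0],[0,0,0,0,0,0],[0,0,0,0,0,0],[0,0,0,0,0,0]]
  ],
  "grip": 1,
  "squeeze": 40
}}

```text
time_s: 17.2
eef_pos: [510.7, -12.3, 69.6]
tool_rot: [[-0.0, 0.999, 0.035], [-0.0, 0.035, -0.999], [-1.0, -0.0, 0.0]]
ft_force: [-1.1, 0.3, -0.6]
gripper_width: 11.8
```

Emit:
{"method": "step_arm", "body": {
  "rows": [
    [[-5,0,0,0,0,0],[-15,0,0,0,0,0],[-30,0,0,0,0,0],[-50,0,0,0,0,0],[-70,0,0,0,0,0],[-90,0,0,0,0,0],[-100,0,0,0,0,0],[-100,0,0,0,0,0]]
  ]
}}

```text
time_s: 17.87
eef_pos: [512.0, -12.3, 171.9]
tool_rot: [[0.004, 0.999, 0.035], [0.001, 0.035, -0.999], [-1.0, 0.004, -0.001]]
ft_force: [1.1, 1.6, -4.6]
gripper_width: 11.6
```

Emit:
{"method": "step_arm", "body": {
  "rows": [
    [[0,6,10,0,0,0],[0,17,30,0,0,0],[0,31,55,0,0,0],[0,46,80,0,0,0],[0,60,105,0,0,0],[0,74,130,0,0,0],[0,89,155,0,0,0],[0,103,180,0,0,0],[0,117,205,0,0,0],[0,125,219,0,0,0],[0,128,224,0,0,0],[0,128,224,0,0,0],[0,128,224,0,0,0]]
  ]
}}

```text
time_s: 18.95
eef_pos: [645.7, -230.7, 168.2]
tool_rot: [[-0.002, 0.999, 0.035], [0.001, 0.035, -0.999], [-1.0, -0.002, -0.001]]
ft_force: [0.4, 0.6, -4.1]
gripper_width: 11.8
```

```bash
python3 - <<'E'
from h import *
o=manip.get_obs(); im=manip.grab_frame('wrist').copy(); print(o['time_s'],o['eef_pos'],o['tool_rot'],o['gripper_width'],o['ft_force'],o['wrist_torque'])
C=cam('wrist',o)
def dot(P,c): q=proj(C,np.array(P,float)); cv2.circle(im,tuple(int(round(v)) for v in q),2,c,-1)
a=np.radians(-7)
for x in(-70,70):
    for y in(-85,85): dot(np.append(rz(a)@np.array([x,y])+[646,-218],5),(0,255,0))
e=o['eef_pos']
def B(P): return np.append(rz(np.radians(92))@np.array([P[0]+46.7,P[1]])+e[:2],e[2]-39.6+P[2])
for x in(-95,30):
    for y in(-45,45): dot(B((x,y,12)),(255,0,255))
s=manip.grab_frame('side')[140:340,220:420]
save(np.hstack([cv2.resize(im,(480,300)),cv2.resize(s,(300,300))]),'chk4')
E
```

```text
18.95 [ 645.73 -230.68  168.22] [[-0.    1.    0.04]
 [ 0.    0.04 -1.  ]
 [-1.   -0.   -0.  ]] 11.836941585805523 [ 0.35  0.65 -4.1 ] [-0.03  0.    0.01]
```

View pics/chk4.png

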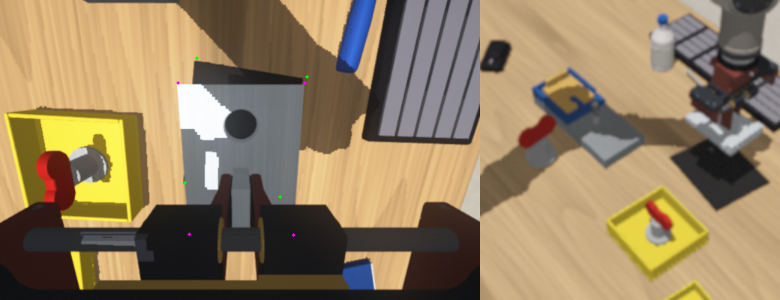

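Emit:
{"method": "step_arm", "body": {
  "rows": [
    [[20,-1,3,0,0,0],[45,-1,3,0,0,0],[70,-1,3,0,0,0],[90,-1,3,0,0,0],[105,-1,3,0,0,0],[114,-1,3,0,0,0],[119,-1,3,0,0,0],[121,-1,3,0,0,0],[122,-1,3,0,0,0],[122,-1,3,0,0,0],[122,-1,3,0,0,0]]
  ]
}}

```text
time_s: 19.97
eef_pos: [646.3, -235.0, 48.7]
tool_rot: [[0.002, 0.999, 0.035], [-0.0, 0.035, -0.999], [-1.0, 0.002, 0.0]]
ft_force: [0.0, -0.7, -4.3]
gripper_width: 11.7
```

Emit:
{"method": "step_arm", "body": {
  "rows": [
    [[1,0,0,0,0,0],[2,0,0,0,0,0],[3,0,0,0,0,0],[3.5,0,0,0,0,0],[3.5,0,0,0,0,0],[3.5,0,0,0,0,0]]
  ]
}}

```text
time_s: 20.47
eef_pos: [645.9, -234.7, 44.7]
tool_rot: [[0.0, 0.999, 0.035], [0.0, 0.035, -0.999], [-1.0, 0.0, -0.0]]
ft_force: [-1.1, 1.4, 2.3]
gripper_width: 11.9
```

Emit:
{"method": "step_arm", "body": {
  "rows": [
    [[0,0,0,0,0,0],[0,0,0,0,0,0],[0,0,0,0,0,0],[0,0,0,0,0,0],[0,0,0,0,0,0],[0,0,0,0,0,0],[0,0,0,0,0,0]]
  ],
  "grip": 0.5
}}

```text
time_s: 21.05
eef_pos: [645.7, -234.7, 44.1]
tool_rot: [[0.0, 0.999, 0.035], [-0.0, 0.035, -0.999], [-1.0, 0.0, 0.0]]
ft_force: [-0.1, 0.4, -0.1]
gripper_width: 43.7
```

Emit:
{"method": "step_arm", "body": {
  "rows": [
    [[-10,0,0,0,0,0],[-30,0,0,0,0,0],[-60,0,0,0,0,0],[-100,0,0,0,0,0],[-140,0,-20,0,0,0],[-180,0,-60,0,0,0],[-200,0,-80,0,0,0],[-200,0,-80,0,0,0],[-200,0,-80,0,0,0],[-200,0,-80,0,0,0]]
  ]
}}

```text
time_s: 21.88
eef_pos: [642.5, -155.1, 244.2]
tool_rot: [[-0.0, 0.999, 0.035], [-0.0, 0.035, -0.999], [-1.0, -0.0, 0.0]]
ft_force: [0.1, -0.8, -1.2]
gripper_width: 43.7
```

```bash
python3 - <<'E'
from h import *
o=manip.get_obs(); im=manip.grab_frame('wrist').copy(); print(o['time_s'],o['eef_pos'],o['gripper_width'],o['ft_force'])
C=cam('wrist',o)
def dot(P,c): q=proj(C,np.array(P,float)); cv2.circle(im,tuple(int(round(v)) for v in q),2,c,-1)
a=np.radians(-7)
for x in(-70,70):
    for y in(-85,85): dot(np.append(rz(a)@np.array([x,y])+[644,-221],5),(0,255,0))
for x in(-95,30):
    for y in(-45,45): dot(np.append(rz(np.radians(92))@np.array([x+46.7,y])+[645.9,-234.7],17),(255,0,255))
s=manip.grab_frame('scene')[130:330,180:440]
save(np.hstack([cv2.resize(im,(480,300)),cv2.resize(s,(312,240))]) if 0 else np.vstack([cv2.resize(im,(480,300)),cv2.resize(s,(480,300))]),'final')
E
```

```text
21.8833 [ 642.48 -155.1   244.19] 43.719963877163764 [ 0.08 -0.79 -1.15]
```

View pics/final.png

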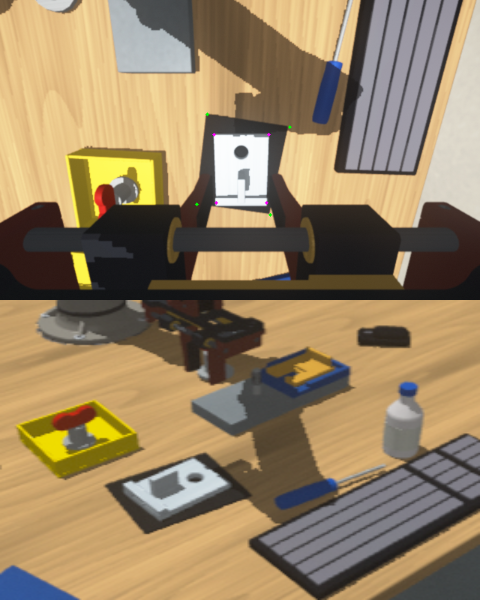

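```bash
python3 -c "
from cell import manip
print(manip.sign_off())"
```

```text
the job is handed in; nothing more can be done
None
```

The job is done in the required order and handed in at about 22 s of the 61 s limit; `sign_off` gave no verdict.

- **Nut:** lifted off the stud and left standing released, near the middle of the larger yellow tray.
- **Washer:** pushed by its tab with closed fingers, without lifting. It lies on the blue ledge about 80 mm from its start (65 to 96 allowed), between the rails.
- **Bracket:** gripped by the fin, lifted off the stud and set down gently. It stands flat on the mat, its plate's middle within about 5 mm of the mat's middle by my estimate.

In the last pictures the nut, washer and bracket are in place, with the gripper empty and clear of everything. The bottle and screwdriver show no movement, and the mouse looks undisturbed. I judged this from the pictures and did not measure their positions again.

Two estimates disagreed slightly:
- **Mat centre:** the fixed-camera fit and the wrist view differed by about 4 mm, and I shifted the placing 3 mm toward the wrist view.
- **Wing angle:** the nut's wing angle varied by a few degrees between fits, but the grip closed cleanly on 12 mm.

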